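Find the pitch of a trapezoidal spindle with comb leaves

ROBOT

A 6-joint arm with a two-finger parallel gripper is mounted at the origin on the work surface; the furniture and walls round the work are solid. World frame = base frame: x ahead of the robot, y to its left, z up, the work surface at z = 0. Lengths are in m, angles in rad, forces in N, time in s.
With the tool pointing down it reaches from about 0.375 to 0.9 m from the base axis. Payload 3.1 kg.
Tool frame: the origin (TCP) lies where the fingers leave the gripper's body, on its centre line; the fingertips stand 70 mm ahead of it and the grasp point (between the pads) lies 51 mm ahead of it; z points along the fingers, y is the line along which they close (so a half turn about z gives the same grasp; the last joint's range is limited). The gripper opens to 87 mm and grips with 3 to 60 N. Pads are 19 mm wide; open, the fingers measure 117 mm over their backs; the gripper's body (75 mm by 190 mm) begins 51 mm behind the grasp point.
Start: joints at [-1.373, 0.527, 1.433, -0, 1.181, -0.178], TCP at [0.229, -0.581, 0.292] pointing down, gripper open.
Joint ranges: [-3.08, 3.08], [-0.75, 2.2], [0.22, 2.44], [-1.43, 4.57], [0, 2.65], [-2.85, 2.85]. Speed limits (rad/s): [2.79, 2.79, 3.14, 3.14, 3.14, 3.14].

INTERFACE

Orientations are given as a unit quaternion [x, y, z, w].
In Python, from rig import robot gives the robot as it stands.
- The arm moves only by the tool send_rows, never from a script. Its argument "deltas" is text: rows parted by semicolons, each of 7 numbers parted by spaces: the shift along the tool's x, y, z in mm, then the turn, a rotation vector about the tool's x, y, z in degrees, then the opening, from 0 (shut) to 1 (fully open). A call has 1 to 10 rows; each row shifts and turns the commanded pose from where the row before left it, along the tool's axes as they then stand; what a row does not reach is not made up. A row lasts 1/8 s, in which the tool goes at most 62.5 mm and 10.7 degrees, less where a joint would pass 70% of its speed; a pose out of reach is approached as far as the arm can. A call is refused whole if a number of a shift passes 62.5 or a number of a turn 10.7, either way. A call with a gripper value outside its range is refused whole. The fingers move at their own pace and stop on an object; "newtons" is the grip in N (left out, the last holds). Time passes only in rows, so rows that do not move let the fingers close. It gives the time, the measured TCP pose, the force, the opening and the grip force at its end, in the units of the state.
- robot.get_obs(): the state, without advancing time (a new reading comes with each control period).
- robot.camera(name): name is "side" or "top" or "wrist"; returns a dict with "image" (480x640x3 uint8, red, green, blue), "depth" (480x640 float32, m along the optical axis (not along the pixel's ray), 0 where there is no reading), "fovy" (degrees; the focal length in pixels is half the picture's height over the tangent of half this angle, whatever the lens; pixels are square), "cx", "cy" (the principal point, pixels), "rvec" (rotation vector, rad) and "tvec" (3), from world to camera coordinates, as OpenCV has them. Camera axes: x right, y down, z forward; pixel columns grow to the right and rows downward; lengths in m; the calibration is good to about 2 mm. A picture is of the moment at which its call begins.
- robot.hand_in(): hands the job in; it is judged then, once.
Trained networks look in the newest picture that a camera, given by its name, has taken for a name from the list of things; names that differ only in an ending like _2 or _b are one class to them, and where a whole thing is asked for, a point or a joint stands for the part that bears it (a point fixed in the world has none). Each returns a list of dicts, best first, with "p" (0 to 1); they miss things now and then, are a little off and sometimes report something else, mostly with a low value. They report only what shows in the picture. A call takes as long as a camera call. They do not tell look-alikes from the thing itself.
- robot.find_in(camera, thing): "box" ([left, top, right, bottom] in pixels, round what is visible of it).
- robot.cut_out(camera, thing): "region" (480x640 bool, what is visible of it) and "box" ([left, top, right, bottom] in pixels, round what is visible of it).
The state is a dict: "time": time; "q": joint angles; "joint_velocities": joint speeds; "joint_torque": joint torques, N m; "position": TCP position; "tool_rot": TCP orientation; "ft_force": force on the tool from outside, world axes, zero at the start; "moment": the same for the moment, N m; "grip_width": finger opening in m; "grip_force": force on a finger pad.
Only numpy, scipy, OpenCV 4.12 (cv2) and the standard library are available. Lean on these libraries where they do the work, as an engineer would, in place of code of your own. Each camera call takes 0.05 s, during which the arm holds its last target. There are 200 camera calls.

TASK

Find out which of the three comb leaves matches the thread of the front spindle in the green rack: lay a leaf flat on the grey metal rest, feel along the thread with its teeth under light pressure, and if it will not go fully home into the grooves put it back flat in the wooden tray and try another. Leave the matching leaf lying on the rest with its teeth fully home in the front spindle's thread near the middle of its length, square to the spindle, and the other two in the tray. Press gently, so that neither crests nor teeth are bruised, and leave the mug, tape measure and jars alone.

Things in the scene. Friction and masses are not known exactly. Their poses are not given: they have to be found in the camera images.
- leaf_blue: comb leaf, blue grip: flat steel plate 62 (y) x 44 (x) x 6 mm, 0.1-0.25 kg, trapezoidal teeth 4 to 6 mm long along its +x edge, pitch 8, 10 or 12 mm (unknown, each leaf another). Upright grip in its middle, 14 (y) x 26 (x) mm, top 39 mm above the underside. Origin: centre of the underside, below the grip; z up. Back edge x = -16, shoulder (edge between the teeth) x = +28, tooth tips x = +32 to +34 mm
- leaf_blue_edge (a point): blue leaf: middle of its shoulder (the straight edge from which the teeth stand), 28 mm ahead of its origin along x and 3 mm above the underside
- leaf_red: comb leaf, red grip: flat steel plate 62 (y) x 44 (x) x 6 mm, 0.1-0.25 kg, trapezoidal teeth 4 to 6 mm long along its +x edge, pitch 8, 10 or 12 mm (unknown, each leaf another). Upright grip in its middle, 14 (y) x 26 (x) mm, top 39 mm above the underside. Origin: centre of the underside, below the grip; z up. Back edge x = -16, shoulder (edge between the teeth) x = +28, tooth tips x = +32 to +34 mm
- leaf_red_edge (a point): red leaf: middle of its shoulder (the straight edge from which the teeth stand), 28 mm ahead of its origin along x and 3 mm above the underside
- leaf_yellow: comb leaf, yellow grip: flat steel plate 62 (y) x 44 (x) x 6 mm, 0.1-0.25 kg, trapezoidal teeth 4 to 6 mm long along its +x edge, pitch 8, 10 or 12 mm (unknown, each leaf another). Upright grip in its middle, 14 (y) x 26 (x) mm, top 39 mm above the underside. Origin: centre of the underside, below the grip; z up. Back edge x = -16, shoulder (edge between the teeth) x = +28, tooth tips x = +32 to +34 mm
- leaf_yellow_edge (a point): yellow leaf: middle of its shoulder (the straight edge from which the teeth stand), 28 mm ahead of its origin along x and 3 mm above the underside
- rack: fixed rack, green base 212 x 232 mm, grey vee racks with three fixed steel spindles along y, at x = 0 (front), 50 and 100 mm: 40 mm outside diameter, axes 50 mm above the table, threaded over the middle 110 mm, pitches 8, 10, 12 mm in unknown order (spindle_a, _b, _c). Origin on the table under the middle of the front spindle, the one beside the grey metal rest; x points from the rest to the spindles, z up
- front_axis (a point): middle of the front spindle's axis (50 mm high), axes as the rack. Crests at radius 20 mm, trapezoidal thread with 30 degree flanks, shifted along y by an unknown amount, so where the grooves lie must be felt. Home, the fitting leaf has its shoulder on the crests (20 mm from this axis; leaf origin 48 mm), with 0.6 mm play each way along y; its teeth enter if within about 1.7 mm of the groove's middle
- rest_top (a point): centre of the top of the grey metal rest, 47 mm above the table, axes as the rack: level ledge 56 (x) x 150 (y) mm, its edge 4 mm short of the crests. A leaf lying on it, x along the rack's x, has its teeth at axis height. A leaf of another pitch is stopped tip on crest at every y, shoulder 4 to 6 mm short of the crests; so is the fitting one where tooth meets crest
- tray: fixed open wooden tray for the leaves, 110 (x) x 262 (y) x 18 mm high, walls 6 mm thick, inner floor 6 mm above the table. Origin: centre of its underside, z up. The three leaves lie in it side by side, 80 mm apart along y, 10 mm off its middle line towards -x, in any order, their teeth roughly towards the tray's +x
- mug: white mug, 91 mm high, standing; bystander. Origin at its underside
- tape_measure: yellow tape measure, 66 x 74 x 36 mm; bystander. Origin: centre of its underside
- jar_red: white jar with a red cap, 47 mm across, 76 mm high; bystander. Origin: centre of its underside
- jar_black: yellowish jar with a black cap, 43 mm across, 66 mm high; bystander. Origin: centre of its underside
Mind the look-alikes: they are no part of the job. What is shaped like the leaf_blue but purple or turquoise is not meant. Leave any pink or purple look-alike of the leaf_yellow alone.

How it is judged:
By the outcome, as a careful person would: the job done as asked, in the order asked, and still so for the second after the job is handed in, with the robot touching nothing.
It also fails if it takes over 72 s, if anything falls off the work surface, if the arm or the gripper's body presses on something with over 40 N, if the wrist force passes 120 N, or if a joint passes its speed limit or range.

## Working session

There is one attempt and no reset: what is moved stays moved. The work goes in short steps, Python scripts to look and compute and a tool call to move; the robot and the scene stay as the last step left them, time stands still between calls to the robot, and variables do not carry over. Pictures are saved under pics/ and viewed, at most 10 in all, crops included, and the job is handed in when it is done.

Besides the shell and the picture viewer there is one more tool, called after "Emit:" in YAML: its name, and indented under it one key for each argument. send_rows: Moves the arm, as the interface text tells. Its arguments: {"type":"object","properties":{"deltas":{"type":"string"},"newtons":{"type":"number"}},"required":["deltas"]}

```bash
ls; mkdir -p pics
cat > h.py <<'E'
import numpy as np, cv2
from rig import robot
from scipy.spatial.transform import Rotation as R
def cam(n):
    c=robot.camera(n); c['f']=240/np.tan(np.radians(c['fovy'])/2); c['R']=R.from_rotvec(np.ravel(c['rvec'])).as_matrix(); c['t']=np.ravel(c['tvec']); return c
def pts(c,vs,us):
    d=c['depth'][vs,us]; m=d>0; d=d[m]; u=np.asarray(us)[m]; v=np.asarray(vs)[m]
    P=np.stack([(u-c['cx'])*d/c['f'],(v-c['cy'])*d/c['f'],d],1)
    return (P-c['t'])@c['R']
def proj(c,P):
    q=np.atleast_2d(P)@c['R'].T+c['t']; return np.stack([q[:,0]/q[:,2]*c['f']+c['cx'],q[:,1]/q[:,2]*c['f']+c['cy']],1)
def save(n,im,s=1):
    cv2.imwrite('pics/'+n,cv2.resize(im[:,:,::-1],None,fx=s,fy=s))
E
python3 - <<'E'
from h import *
ims=[]
for n in ['top','side']:
    c=cam(n); ims.append(c['image'])
    for t in ['leaf_blue','leaf_red','leaf_yellow','rack','tray','rest_top','mug','tape_measure','jar_red','jar_black']:
        try:
            for r in robot.cut_out(n,t)[:3]:
                vs,us=np.nonzero(r['region']); P=pts(c,vs,us)
                print(n,t,round(r['p'],2),np.round(r['box']),np.round(np.median(P,0),3),'ztop',np.round(np.percentile(P[:,2],98),3), np.round(np.percentile(P,3,0),3)[:2],np.round(np.percentile(P,97,0),3)[:2])
        except Exception as e: print(n,t,e)
    save(n+'0.png',c['image'])
print(robot.get_obs())
E
```

```text
pics
top leaf_blue 0.87 [258. 258. 284. 278.] [0.375 0.211 0.008] ztop 0.043 [0.353 0.184] [0.396 0.24 ]
top leaf_blue 0.86 [252. 206. 273. 224.] [0.523 0.239 0.013] ztop 0.049 [0.503 0.213] [0.548 0.27 ]
top leaf_blue 0.72 [283. 153. 303. 177.] [0.666 0.139 0.008] ztop 0.043 [0.641 0.113] [0.699 0.168]
top leaf_yellow 0.96 [223. 331. 244. 355.] [0.166 0.319 0.008] ztop 0.044 [0.14  0.293] [0.192 0.349]
top leaf_yellow 0.93 [277. 209. 300. 227.] [0.517 0.163 0.013] ztop 0.048 [0.495 0.136] [0.541 0.193]
top leaf_yellow 0.79 [132. 267. 150. 289.] [0.352 0.569 0.011] ztop 0.047 [0.326 0.549] [0.383 0.595]
top rack 0.91 [322. 158. 414. 247.] [ 0.499 -0.056  0.017] ztop 0.056 [ 0.444 -0.168] [0.634 0.051]
top rack 0.24 [469. 148. 512. 180.] [ 0.651 -0.406  0.056] ztop 0.093 [ 0.608 -0.448] [ 0.686 -0.363]
top tray 0.95 [214. 193. 308. 235.] [0.533 0.242 0.008] ztop 0.023 [0.472 0.117] [0.582 0.368]
top tray 0.28 [250. 206. 274. 222.] [0.522 0.24  0.014] ztop 0.049 [0.502 0.213] [0.544 0.27 ]
top rest_top 0.63 [322. 157. 414. 244.] [ 0.496 -0.052  0.017] ztop 0.056 [ 0.441 -0.169] [0.627 
[... 2207 characters left out ...]
e': 1.1, 'q': array([-1.37350121e+00,  5.27442055e-01,  1.43268182e+00, -3.07747961e-05,
        1.18140092e+00, -1.78486903e-01]), 'joint_velocities': array([ 0.00186439, -0.0007264 ,  0.00093667, -0.00103239, -0.00085945,
       -0.00054951]), 'joint_torque': array([-1.57296836e-04, -4.40028155e+01, -1.76986527e+01,  6.32285862e-02,
        5.04171895e-02, -3.94225231e-05]), 'position': array([ 0.22940057, -0.58136095,  0.29228984]), 'tool_rot': array([ 9.82399261e-01,  1.86793176e-01, -1.39160088e-05,  3.40582831e-05]), 'ft_force': array([ 0.05775278, -0.35500203, -0.76525134]), 'moment': array([-0.00610145,  0.00895276, -0.0366123 ]), 'grip_force': 0.0, 'grip_width': 0.08723015276415584}
```

Run:
```python
import cv2
a=cv2.imread('pics/top0.png')[125:275,200:430]
cv2.imwrite('pics/t1.png',cv2.resize(a,None,fx=3.4,fy=3.4,interpolation=cv2.INTER_CUBIC))
```

```text
(no output)
```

View pics/t1.png

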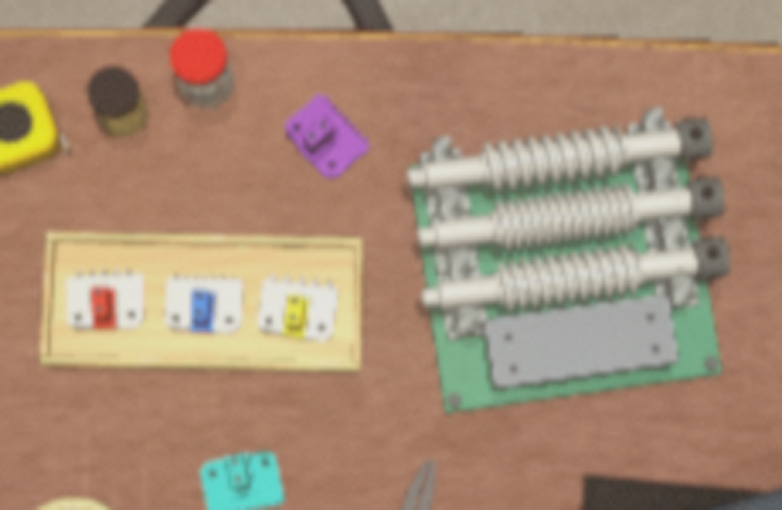

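Run:
```python
from h import *
c=cam('top'); v,u=np.mgrid[100:320,180:460]; v=v.ravel();u=u.ravel()
P=pts(c,v,u)
m=(abs(P[:,0]-.53)<.14)&(abs(P[:,1]+.06)<.16)
r=P[m&(P[:,2]>.042)&(P[:,2]<.054)&(P[:,0]<.5)]
print(len(r),np.median(r,0),cv2.minAreaRect((r[:,:2]*1000).astype(np.float32)))
s=P[m&(P[:,2]>.056)]
print(len(s),s.min(0),s.max(0))
# front spindle lines: PCA of bands
hist=np.histogram(s[:,2],bins=10);print(hist)
l=[(n,robot.find_in('top',n)) for n in ['leaf_red']]; print(l)
for n,(a,b) in dict(red=(230,214),blue=(260,215),yellow=(287,217)).items():
    vv,uu=np.mgrid[b-12:b+13,a-14:a+15]; Q=pts(c,vv.ravel(),uu.ravel())
    col=c['image'][vv.ravel(),uu.ravel()].astype(int); sat=col.max(1)-col.min(1)
    g=Q[(Q[:,2]>.03)&(Q[:,2]<.06)]; p=Q[(sat<60)&(Q[:,2]<.03)&(col.min(1)>130)]
    print(n,len(g),g.mean(0).round(4),len(p),cv2.minAreaRect((p[:,:2]*1000).astype(np.float32)))
w=cam('wrist'); print('cam',-w['R'].T@w['t'],w['R'],w['f'])
print(robot.get_obs()['time'])
```

```text
886 [ 0.47540183 -0.05815432  0.0473472 ] ((471.9419250488281, -56.04774475097656), (56.891868591308594, 174.474365234375), 0.4565708637237549)
2399 [ 0.4552777  -0.18651633  0.0560014 ] [0.66840411 0.06648097 0.07967872]
(array([375, 372, 442, 381, 319, 240, 156,  79,  29,   6]), array([0.0560014 , 0.05836913, 0.06073686, 0.06310459, 0.06547232,
       0.06784006, 0.07020779, 0.07257552, 0.07494325, 0.07731099,
       0.07967872]))
[('leaf_red', [{'box': [220.9, 204.8, 242.5, 227.8], 'p': 0.59}])]Traceback (most recent call last):
  File "<stdin>", line 15, in <module>
ValueError: operands could not be broadcast together with shapes (725,) (721,)
```

Run:
```python
from h import *
w=cam('wrist'); o=robot.get_obs(); T=R.from_quat(o['tool_rot']).as_matrix()
print('cam in tool',T.T@(-w['R'].T@w['t']-o['position']));print((w['R']@T).round(3),w['f'],w['cx'],w['cy']);print(T.round(3),o['time'])
```

```text
cam in tool [ 0.07626414  0.00018637 -0.09276654]
[[ 0.    1.   -0.  ]
 [-0.96  0.   -0.28]
 [-0.28  0.    0.96]] 350.236129858528 318.90963023061477 236.97577622569625
[[ 0.93   0.367 -0.   ]
 [ 0.367 -0.93  -0.   ]
 [-0.     0.    -1.   ]] 1.25
```

Emit:
send_rows:
  deltas: "42.2 -39.7 0 0 0 0 1;42.2 -39.7 0 0 0 0 0.5;42.2 -39.7 0 0 0 0 0.5;42.2 -39.7 0 0 0 0 0.5;42.2 -39.7 0 0 0 0 0.5;42.2 -39.7 0 0 0 0 0.5;42.2 -39.7 0 0 0 0 0.5;42.2 -39.7 0 0 0 0 0.5;42.2 -39.7 0 0 0 0 0.5;42.2 -39.7 0 0 0 0 0.5"

```text
time: 2.5
position: [0.4771, -0.0555, 0.2926]
tool_rot: [0.982, 0.187, 0.0, 0.0]
ft_force: [0.3, 0.1, 0.6]
grip_width: 0.0437
grip_force: 0.0
```

Emit:
send_rows:
  deltas: "42.2 -39.7 0 0 0 0 0.5;42.2 -39.7 0 0 0 0 0.5;42.2 -39.7 0 0 0 0 0.5;0 0 0 0 0 10.7 0.5;0 0 0 0 0 10.7 0.5;0 0 0 0 0 0 0.5"

```text
time: 3.25
position: [0.5503, 0.1004, 0.2922]
tool_rot: [1.0, 0.003, 0.0, 0.0]
ft_force: [0.9, -0.1, 0.7]
grip_width: 0.0435
grip_force: 0.0
```

Run:
```python
from h import *
import pickle
c=cam('wrist'); o=robot.get_obs(); pickle.dump((c,o),open('w1.pkl','wb'))
print(o['position'],R.from_quat(o['tool_rot']).as_matrix().round(3),o['time'])
for t in ['leaf_blue','leaf_red','leaf_yellow','rack','tray']:
    for r in robot.cut_out('wrist',t)[:3]:
        print(t,round(r['p'],2),r['box'])
save('w1.png',c['image'],1.25)
```

```text
[0.55028676 0.10013865 0.29225709] [[ 1.     0.006 -0.   ]
 [ 0.006 -1.     0.   ]
 [-0.    -0.    -1.   ]] 3.3
leaf_blue 0.93 [159.3, 210.8, 224.9, 258.2]
leaf_blue 0.56 [251.3, 53.9, 317.6, 129.2]
leaf_blue 0.36 [42.1, 25.5, 134.5, 86.5]
leaf_red 0.92 [86.5, 201.6, 150.5, 254.9]
leaf_yellow 0.6 [231.7, 209.7, 291.8, 269.3]
rack 0.58 [351.8, 83.5, 592.9, 314.5]
tray 0.94 [63.5, 172.8, 317.5, 280.2]
tray 0.67 [41.1, 28.3, 137.0, 85.6]
tray 0.39 [349.4, 86.5, 593.2, 317.2]
```

View pics/w1.png

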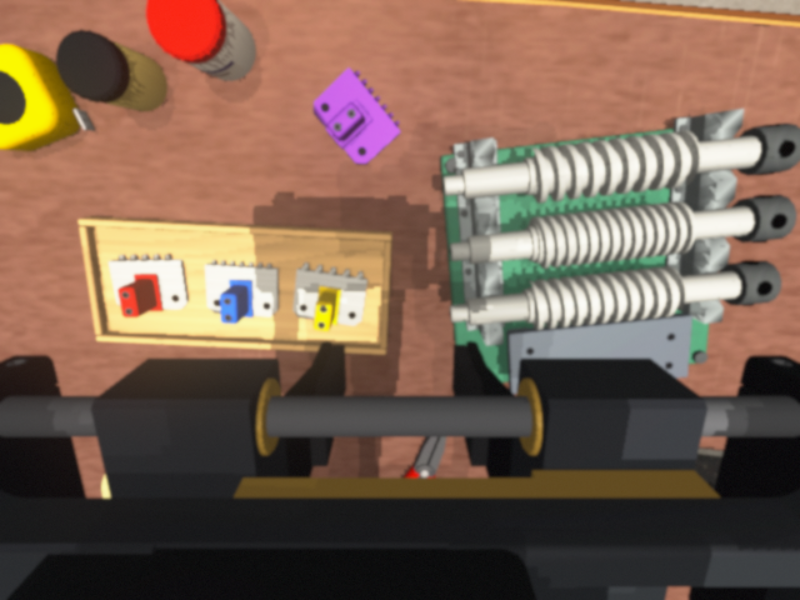

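Run:
```python
from h import *
import pickle
c,o=pickle.load(open('w1.pkl','rb')); im=c['image']; hsv=cv2.cvtColor(im,cv2.COLOR_RGB2HSV)
a=cv2.resize(im[198:262,80:300],None,fx=3.5,fy=3.5,interpolation=3); b=cv2.resize(im[205:270,410:560],None,fx=5,fy=5,interpolation=3)
W=np.zeros((a.shape[0]+b.shape[0],775,3),np.uint8); W[:a.shape[0],:a.shape[1]]=a; W[a.shape[0]:,:b.shape[1]]=b; save('w1c.png',W)
v,u=np.mgrid[0:480,0:640]; v=v.ravel();u=u.ravel(); k=c['depth'][v,u]>0; v=v[k];u=u[k]
P=pts(c,v,u); C=im[v,u].astype(int); H=hsv[v,u].astype(int)
for n,bx in dict(red=[86,201,150,255],blue=[159,210,225,258],yellow=[232,209,292,269]).items():
    m=(u>bx[0])&(u<bx[2])&(v>bx[1])&(v<bx[3])
    g=P[m&(P[:,2]>.041)&(P[:,2]<.055)]; p=P[m&(H[:,1]<60)&(P[:,2]<.02)&(P[:,2]>.009)]
    print(n,len(g),np.median(g,0).round(4),'grip',cv2.minAreaRect((g[:,:2]*1000).astype(np.float32)),'plate',len(p),cv2.minAreaRect((p[:,:2]*1000).astype(np.float32)))
m=(u>345)&(u<600)&(v<330)
r=P[m&(P[:,2]>.043)&(P[:,2]<.052)&(P[:,0]<.5)&(P[:,1]<0)&(P[:,1]>-.14)&(H[:,1]<50)]
print('rest',len(r),r.mean(0),r.min(0),r.max(0),cv2.minAreaRect((r[:,:2]*1000).astype(np.float32)))
# spindles: fit top ridge: model 3 spindles; points z>.05 on cylinders
from scipy.optimize import least_squares
s=P[m&(P[:,2]>.058)&(P[:,2]<.075)&(P[:,1]>-.13)&(P[:,1]<.02)]
def f(q):
    x0,th,dz=q; X=(s[:,0]-x0)*np.cos(th)+(s[:,1]+.055)*np.sin(th)
    d=np.min([np.hypot(X-i*.05,s[:,2]-.05-dz) for i in range(3)],0); return d-.0185
best=min((least_squares(f,[x,.12,0],loss='soft_l1',f_scale=.001) for x in (.5,.51,.52,.53)),key=lambda r:r.cost)
print('axis x at y=-.055, yaw, dz',best.x,best.cost,len(s))
# threaded portion: print
x0,th,dz=best.x
```

```text
red 361 [0.5223 0.3192 0.0449] grip ((521.366943359375, 320.4600830078125), (26.08184051513672, 14.745062828063965), 0.33118632435798645) plate 1439 ((529.848388671875, 321.060546875), (48.1058464050293, 63.239322662353516), 0.3413219451904297)
blue 335 [0.5174 0.2388 0.0449] grip ((517.1947021484375, 239.27374267578125), (14.044220924377441, 25.33199691772461), 86.12989807128906) plate 1556 ((524.1162109375, 239.45021057128906), (62.51264953613281, 47.03620147705078), 85.94181060791016)
yellow 325 [0.5112 0.1625 0.0448] grip ((510.7637023925781, 163.02883911132812), (14.121105194091797, 25.51420783996582), 80.42891693115234) plate 1599 ((519.1600341796875, 161.35389709472656), (61.0758171081543, 50.162357330322266), 81.32081604003906)
rest 3178 [ 0.4863153  -0.07359942  0.0469054 ] [ 0.44185481 -0.13999307  0.04313525] [ 4.99993313e-01 -3.01886428e-06  4.90860913e-02] ((472.2001647949219, -69.9335708618164), (57.74903869628906, 140.3031768798828), 1.2164555788040161)
axis x at y=-.055, yaw, dz [ 0.52890636  0.10472762 -0.00075944] 0.027074337589137954 14634
```

View pics/w1c.png

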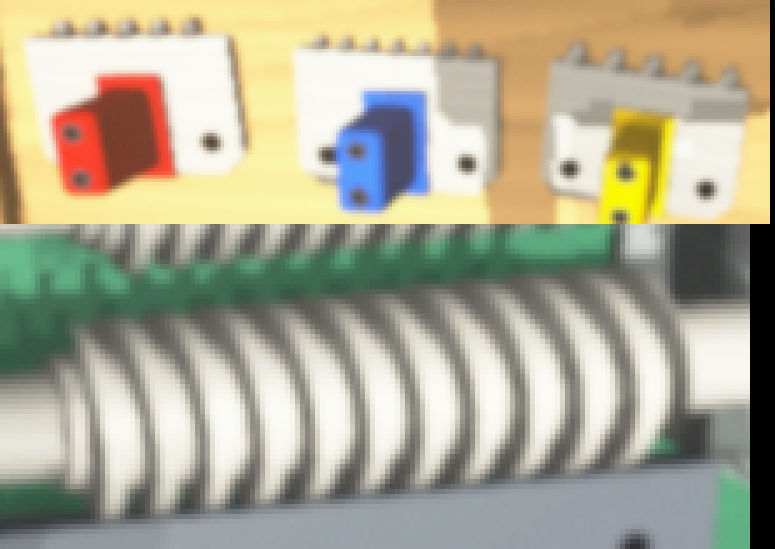

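Run:
```python
from h import *
import pickle
from scipy.optimize import least_squares
c,o=pickle.load(open('w1.pkl','rb'))
v,u=np.mgrid[60:330,345:600]; v=v.ravel();u=u.ravel(); k=c['depth'][v,u]>0; v=v[k];u=u[k]
P=pts(c,v,u)
for ylo,yhi in ((-.105,-.005),(-.105,-.055),(-.055,-.005)):
    s=P[(P[:,2]>.060)&(P[:,2]<.08)&(P[:,1]>ylo)&(P[:,1]<yhi)]
    def f(q):
        x0,th,dz,r=q; X=(s[:,0]-x0)*np.cos(th)+(s[:,1]+.055)*np.sin(th)
        return np.min([np.hypot(X-i*.05,s[:,2]-.05-dz) for i in range(3)],0)-r
    b=least_squares(f,[.53,.11,0,.018],loss='soft_l1',f_scale=.001); print(b.x.round(4),np.std(f(b.x)))
# per spindle ridge: top points in y-bins 
for y in np.arange(-.12,.03,.01):
    s=P[(abs(P[:,1]-y)<.005)&(P[:,0]<.56)&(P[:,0]>.49)&(P[:,2]>.055)]
    if len(s)>20: print(round(y,3),len(s),s[:,2].max().round(4), s[s[:,2]>s[:,2].max()-.003][:,0].mean().round(4))
# rest
r=P[(P[:,2]>.0445)&(P[:,2]<.0495)&(P[:,0]<.505)&(P[:,1]<.03)&(P[:,1]>-.15)]
for y in np.arange(-.14,.03,.01):
    q=r[abs(r[:,1]-y)<.005]
    if len(q)>20: print('rest',round(y,3),len(q),np.percentile(q[:,0],[1,99]).round(4))
for x in (.47,.475,.48,.485,.49):
    q=r[abs(r[:,0]-x)<.0025]; 
    if len(q)>20: print('resty',x,np.percentile(q[:,1],[.5,99.5]).round(4))
print([proj(c,[[.529,-.055,.07]])])
```

```text
[ 0.5285  0.1139 -0.0028  0.0211] 0.0022613874595697595
[ 0.5286  0.1104 -0.0022  0.0206] 0.002192243800953557
[ 0.5281  0.0981 -0.0036  0.0217] 0.0023236544206168192
-0.12 106 0.0683 0.5284
-0.11 338 0.0712 0.5347
-0.1 376 0.0713 0.5341
-0.09 366 0.0715 0.5332
-0.08 377 0.0715 0.5314
-0.07 368 0.0713 0.5311
-0.06 363 0.0716 0.5295
-0.05 365 0.072 0.528
-0.04 364 0.0721 0.5276
-0.03 369 0.0712 0.526
-0.02 370 0.0712 0.5251
-0.01 387 0.0713 0.5229
-0.0 282 0.0704 0.5294
0.01 192 0.062 0.5216
0.02 186 0.0624 0.5203
rest -0.14 289 [0.4585 0.5039]
rest -0.13 366 [0.4612 0.5049]
rest -0.12 311 [0.4677 0.5047]
rest -0.11 259 [0.4751 0.5046]
rest -0.1 255 [0.4766 0.5046]
rest -0.09 248 [0.4767 0.5046]
rest -0.08 247 [0.4767 0.5047]
rest -0.07 255 [0.4765 0.5047]
rest -0.06 249 [0.4767 0.5047]
rest -0.05 258 [0.4763 0.504 ]
rest -0.04 235 [0.4764 0.5028]
rest -0.03 228 [0.4762 0.5017]
rest -0.02 217 [0.476  0.5004]
rest -0.01 213 [0.4761 0.4993]
rest 0.0 366 [0.443 0.498]
rest 0.01 99 [0.4622 0.4971]
resty 0.47 [-0.1434  0.0067]
resty 0.475 [-0.1429  0.0069]
resty 0.48 [-0.1417  0.0072]
resty 0.485 [-0.1409  0.008 ]
resty 0.49 [-0.1407  0.0088]
[array([[483.23021623, 243.75323997]])]
```

Emit:
send_rows:
  deltas: "-7 -55 10 0 0 0 0.5;-7 -55 15 0 0 0 0.5;-7 -55 20 0 0 0 0.5;-7 -55 25 0 0 0 0.5;0 0 45 0 0 0 0.5;0 0 45 0 0 0 0.5;0 0 30 0 0 0 0.5;0 0 0 0 0 0 0.5"

```text
time: 4.55
position: [0.5203, 0.3193, 0.0998]
tool_rot: [1.0, 0.001, -0.003, 0.001]
ft_force: [-0.0, 0.0, -0.3]
grip_width: 0.0434
grip_force: 0.0
```

Run:
```python
from h import *
c=cam('wrist'); print(robot.get_obs()['position'])
save('w2.png',c['image'])
```

```text
[0.52155826 0.31972882 0.10159823]
```

View pics/w2.png

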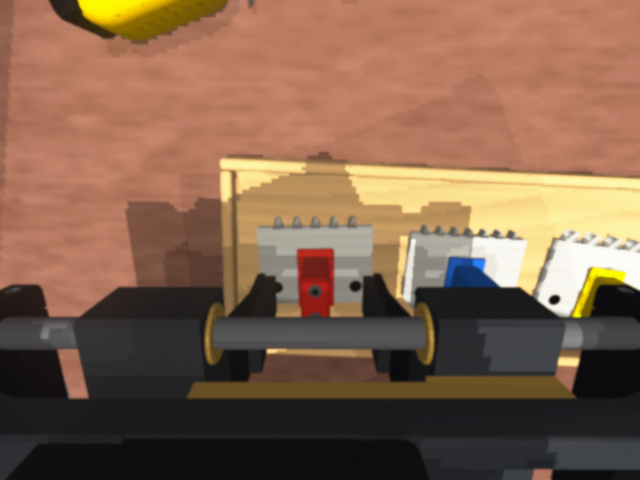

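Emit:
send_rows:
  deltas: "0 0 14 0 0 0 0.5;0 0 2 0 0 0 0.5;0 0 0 0 0 0 0;0 0 0 0 0 0 0;0 0 0 0 0 0 0"
  newtons: 20

```text
time: 5.22
position: [0.522, 0.3201, 0.0866]
tool_rot: [1.0, 0.001, 0.0, -0.0]
ft_force: [0.4, 0.5, -0.2]
grip_width: 0.0212
grip_force: 0.0
```

Emit:
send_rows:
  deltas: "0 0 0 0 0 0 0;0 0 0 0 0 0 0;0 0 -30 0 0 0 0;0 0 -50 0 0 0 0;-3 20 -30 0 0 0 0;-8 55 0 0 0 0 0;-8 55 0 0 0 0 0;-8 55 0 0 0 0 0;-8 55 0 0 0 0 0;-8 55 0 0 0 0 0"

```text
time: 6.48
position: [0.4789, 0.0233, 0.1961]
tool_rot: [1.0, 0.001, -0.0, 0.0]
ft_force: [0.6, -0.3, -1.1]
grip_width: 0.0137
grip_force: 20.0
```

Emit:
send_rows:
  deltas: "-5 47 0 0 0 0 0;-5 46 0 0 0 0 0;0 0 10 0 0 -6.6 0;0 0 40 0 0 0 0;0 0 0 0 0 0 0;0 0 0 0 0 0 0"

```text
time: 7.22
position: [0.4698, -0.068, 0.1467]
tool_rot: [0.998, 0.059, -0.0, 0.0]
ft_force: [0.4, 0.5, -2.5]
grip_width: 0.0136
grip_force: 20.0
```

Run:
```python
from h import *
c=cam('wrist'); o=robot.get_obs(); print(o['position'],R.from_quat(o['tool_rot']).as_matrix()[:2,0],o['ft_force'],o['time'])
save('w3.png',c['image'])
v,u=np.mgrid[0:300,0:640]; v=v.ravel();u=u.ravel()
P=pts(c,v,u)
a=[];
for y in np.arange(-.11,0,.01):
    s=P[(abs(P[:,1]-y)<.005)&(P[:,0]<.56)&(P[:,0]>.5)&(P[:,2]>.06)]
    if len(s)>20: a.append((y,s[s[:,2]>s[:,2].max()-.002][:,0].mean(),s[:,2].max()))
a=np.array(a);print(a.round(4),np.polyfit(a[:,0],a[:,1],1),np.polyval(np.polyfit(a[:,0],a[:,1],1),-.0615))
```

```text
[ 0.47020907 -0.06807012  0.14712761] [0.99304573 0.11772232] [-0.01985187 -0.05450136 -1.58771919] 7.275
[[-0.11    0.5333  0.0713]
 [-0.1     0.511   0.1612]
 [-0.09    0.5099  0.1607]
 [-0.08    0.5088  0.161 ]
 [-0.07    0.5013  0.0734]
 [-0.06    0.5026  0.0735]
 [-0.05    0.5051  0.1613]
 [-0.04    0.504   0.1615]
 [-0.03    0.5028  0.1612]
 [-0.02    0.502   0.1604]
 [-0.01    0.5228  0.0717]] [-0.10510135  0.50309845] 0.5095621804911264
```

View pics/w3.png

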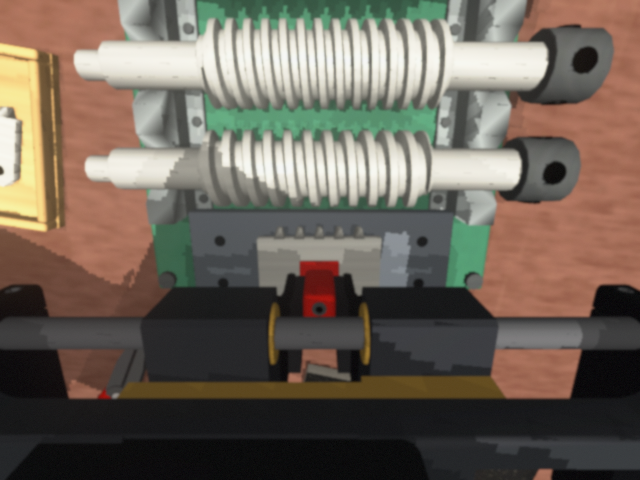

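Emit:
send_rows:
  deltas: "0 0 14 0 0 0 0;0 0 4 0 0 0 0;0 0 0 0 0 0 0;0 0 0 0 0 0 0"

```text
time: 7.78
position: [0.4698, -0.0681, 0.1283]
tool_rot: [0.998, 0.059, 0.0, 0.0]
ft_force: [0.2, -0.4, -1.8]
grip_width: 0.0138
grip_force: 20.0
```

Run:
```python
import cv2,numpy as np
a=cv2.imread('pics/w3.png').astype(float).mean(2)
for r in (150,165,180,190): print(r,np.round(a[r,195:440:1]).astype(int).tolist() if r==180 else '')
s=a[175:190,215:425].mean(0); s-=np.convolve(s,np.ones(31)/31,'same'); F=abs(np.fft.rfft(s*np.hanning(210),4096)); k=F[60:400].argmax()+60; print('period px',4096/k, 'px/mm',225/110)
s=a[45:85,215:435].mean(0); s-=np.convolve(s,np.ones(31)/31,'same'); F=abs(np.fft.rfft(s*np.hanning(220),4096)); k=F[60:400].argmax()+60; print('far period px',4096/k, 245/110)
```

```text
150 
165 
180 [138, 138, 137, 133, 133, 135, 137, 140, 144, 148, 149, 150, 150, 149, 148, 142, 128, 110, 101, 97, 97, 98, 109, 124, 137, 143, 146, 145, 146, 148, 149, 151, 150, 151, 150, 148, 140, 123, 107, 98, 98, 99, 108, 124, 139, 144, 146, 147, 146, 146, 148, 149, 151, 151, 152, 150, 148, 137, 120, 105, 101, 99, 110, 138, 174, 204, 216, 219, 217, 210, 203, 220, 237, 241, 241, 238, 234, 227, 202, 163, 137, 130, 147, 179, 212, 224, 227, 227, 226, 217, 192, 182, 209, 229, 233, 233, 232, 231, 222, 190, 150, 134, 146, 179, 211, 225, 227, 227, 227, 217, 186, 156, 173, 214, 230, 233, 233, 233, 231, 220, 187, 150, 146, 174, 207, 223, 227, 227, 226, 218, 187, 146, 142, 185, 221, 232, 234, 234, 233, 229, 212, 177, 154, 173, 206, 223, 227, 225, 225, 218, 190, 147, 119, 143, 197, 227, 233, 234, 234, 233, 228, 209, 178, 181, 207, 224, 227, 228, 227, 220, 194, 149, 114, 114, 153, 204, 228, 233, 234, 234, 232, 225, 204, 188, 205, 222, 228, 228, 227, 221, 193, 150, 112, 101, 118, 165, 212, 229, 233, 234, 233, 232, 225, 213, 214, 223, 228, 228, 228, 220, 191, 145, 110, 96, 100, 129, 179, 217, 230, 232, 232, 231, 231, 229, 229, 229, 229, 228, 228, 223, 201, 155, 109, 94, 123, 171, 208, 218, 218, 216, 215, 216, 216, 216, 216]
190 
period px 10.265664160401002 px/mm 2.0454545454545454
far period px 19.14018691588785 2.227272727272727
```

Emit:
send_rows:
  deltas: "0 0 1 0 0 0 0;0 0 0 0 0 0 0"

```text
time: 8.02
position: [0.4699, -0.0682, 0.1275]
tool_rot: [0.998, 0.059, 0.0, 0.0]
ft_force: [0.9, 0.7, 1.5]
grip_width: 0.0137
grip_force: 20.0
```

Emit:
send_rows:
  deltas: "2 0 0 0 0 0 0;2 0 0 0 0 0 0;0 0 0 0 0 0 0"

```text
time: 8.4
position: [0.4723, -0.0673, 0.1275]
tool_rot: [0.998, 0.059, -0.002, -0.0]
ft_force: [-4.9, -1.6, 6.0]
grip_width: 0.0138
grip_force: 20.0
```

Emit:
send_rows:
  deltas: "1 0 0 0 0 0 0;0 0 0 0 0 0 0"

```text
time: 8.65
position: [0.473, -0.0672, 0.1276]
tool_rot: [0.998, 0.059, -0.002, -0.001]
ft_force: [-4.4, -1.1, 6.5]
grip_width: 0.0139
grip_force: 20.0
```

Emit:
send_rows:
  deltas: "1 0 0 0 0 0 0;0 0 0 0 0 0 0"

```text
time: 8.9
position: [0.4739, -0.067, 0.1276]
tool_rot: [0.998, 0.059, -0.002, -0.001]
ft_force: [-5.4, -0.1, 6.2]
grip_width: 0.014
grip_force: 20.0
```

Emit:
send_rows:
  deltas: "0 0 -1.2 0 0 0 0;0 0 0 0 0 0 0"

```text
time: 9.15
position: [0.4763, -0.0675, 0.1284]
tool_rot: [0.998, 0.059, 0.001, 0.0]
ft_force: [0.1, 0.5, -1.7]
grip_width: 0.0138
grip_force: 20.0
```

Emit:
send_rows:
  deltas: "1 0 0 0 0 0 0;0 0 0 0 0 0 0"

```text
time: 9.4
position: [0.4769, -0.0673, 0.1283]
tool_rot: [0.998, 0.059, 0.0, -0.0]
ft_force: [0.5, -0.3, -1.9]
grip_width: 0.014
grip_force: 20.0
```

Emit:
send_rows:
  deltas: "1 0 0 0 0 0 0;0 0 0 0 0 0 0"

```text
time: 9.65
position: [0.4772, -0.0671, 0.1283]
tool_rot: [0.998, 0.059, -0.001, -0.0]
ft_force: [-1.1, -1.1, -1.6]
grip_width: 0.0139
grip_force: 20.0
```

Emit:
send_rows:
  deltas: "1 0 0 0 0 0 0;0 0 0 0 0 0 0"

```text
time: 9.9
position: [0.4775, -0.067, 0.1283]
tool_rot: [0.998, 0.059, -0.001, -0.0]
ft_force: [-4.7, -2.4, -0.8]
grip_width: 0.0142
grip_force: 20.0
```

Emit:
send_rows:
  deltas: "0 1 0 0 0 0 0;0 0 0 0 0 0 0"

```text
time: 10.15
position: [0.4775, -0.0674, 0.1282]
tool_rot: [0.998, 0.059, -0.001, -0.001]
ft_force: [-5.0, 0.6, -0.4]
grip_width: 0.0141
grip_force: 20.0
```

Emit:
send_rows:
  deltas: "0 1 0 0 0 0 0;0 0 0 0 0 0 0"

```text
time: 10.4
position: [0.4801, -0.0694, 0.1285]
tool_rot: [0.998, 0.059, 0.002, 0.001]
ft_force: [-1.0, 0.0, -1.5]
grip_width: 0.0136
grip_force: 20.0
```

Emit:
send_rows:
  deltas: "0 1 0 0 0 0 0;0 0 0 0 0 0 0"

```text
time: 10.65
position: [0.4805, -0.0707, 0.1288]
tool_rot: [0.998, 0.059, 0.002, 0.001]
ft_force: [0.4, -0.2, -1.4]
grip_width: 0.0137
grip_force: 20.0
```

Emit:
send_rows:
  deltas: "1 0 0 0 0 0 0;0 0 0 0 0 0 0"

```text
time: 10.9
position: [0.4804, -0.07, 0.1285]
tool_rot: [0.998, 0.059, 0.0, 0.0]
ft_force: [0.6, -0.4, -1.5]
grip_width: 0.0139
grip_force: 20.0
```

Emit:
send_rows:
  deltas: "1 0 0 0 0 0 0;0 0 0 0 0 0 0"

```text
time: 11.15
position: [0.4811, -0.0698, 0.1285]
tool_rot: [0.998, 0.059, 0.0, 0.0]
ft_force: [0.5, -0.7, -2.0]
grip_width: 0.0135
grip_force: 20.0
```

Emit:
send_rows:
  deltas: "1 0 0 0 0 0 0;0 0 0 0 0 0 0"

```text
time: 11.4
position: [0.4821, -0.0697, 0.1285]
tool_rot: [0.998, 0.059, 0.0, 0.0]
ft_force: [-0.1, 0.5, -0.8]
grip_width: 0.0138
grip_force: 20.0
```

Emit:
send_rows:
  deltas: "1 0 0 0 0 0 0;0 0 0 0 0 0 0"

```text
time: 11.65
position: [0.4824, -0.0695, 0.1284]
tool_rot: [0.998, 0.059, -0.001, -0.0]
ft_force: [-2.3, -0.1, -0.9]
grip_width: 0.0138
grip_force: 20.0
```

Emit:
send_rows:
  deltas: "1 0 0 0 0 0 0;0 0 0 0 0 0 0"

```text
time: 11.9
position: [0.4827, -0.0694, 0.1283]
tool_rot: [0.998, 0.059, -0.002, -0.0]
ft_force: [-4.6, -2.1, 1.3]
grip_width: 0.0137
grip_force: 20.0
```

Emit:
send_rows:
  deltas: "0.8 0 0 0 0 0 0;0 0 0 0 0 0 0"

```text
time: 12.15
position: [0.4829, -0.0694, 0.1284]
tool_rot: [0.998, 0.059, -0.002, -0.0]
ft_force: [-5.8, -3.4, 2.3]
grip_width: 0.0141
grip_force: 20.0
```

Run:
```python
from h import *
o=robot.get_obs(); print(o['position'],R.from_quat(o['tool_rot']).as_matrix()[:,0],o['ft_force'],o['moment'],o['time'])
```

```text
[ 0.48285222 -0.06935329  0.12837981] [ 0.99303794  0.11770956 -0.00448442] [-5.82084312 -3.44847938  2.26781473] [-0.69833594  1.09894583 -0.15064847] 12.15
```

Emit:
send_rows:
  deltas: "-1 0 0 0 0 0 0;0 0 0.8 0 0 0 0;0 0 0 0 0 0 0"

```text
time: 12.52
position: [0.4826, -0.0693, 0.1276]
tool_rot: [0.998, 0.059, -0.001, -0.0]
ft_force: [-5.4, -1.8, 2.2]
grip_width: 0.0136
grip_force: 20.0
```

Run:
```python
from h import *
o=robot.get_obs(); print(o['position'],R.from_quat(o['tool_rot']).as_matrix()[:,0],o['ft_force'],o['moment'],o['time'])
```

```text
[ 0.48262883 -0.06934614  0.12760281] [ 0.99308002  0.11741092 -0.00259674] [-5.43064309 -1.83551372  2.17894718] [-0.39286343  0.93286893 -0.13749016] 12.525
```

Emit:
send_rows:
  deltas: "0 0.3 0 0 0 0.5 0;0 0 0 0 0 0 0"

```text
time: 12.78
position: [0.4827, -0.0693, 0.1276]
tool_rot: [0.999, 0.055, -0.001, -0.001]
ft_force: [-4.9, -0.6, 3.2]
grip_width: 0.0143
grip_force: 20.0
```

```bash
cat > m.py <<'E'
from h import *
o=robot.get_obs(); T=R.from_quat(o['tool_rot']).as_matrix(); F=T.T@o['ft_force']; M=T.T@o['moment']
print('pos',o['position'].round(5),'yaw deg',np.degrees(np.arctan2(T[1,0],T[0,0])).round(2),'F tool',F.round(2),'M tool',M.round(3),o['time'])
E
python3 m.py
```

```text
pos [ 0.48268 -0.06931  0.12759] yaw deg 6.26 F tool [-4.99  0.06 -3.16] M tool [-0.091 -0.957 -0.037] 12.775
```

Emit:
send_rows:
  deltas: "0 0 0 0 0 0.5 0;0 0 0 0 0 0 0"

```text
time: 13.02
position: [0.4826, -0.0692, 0.1276]
tool_rot: [0.999, 0.051, -0.001, -0.001]
ft_force: [-4.8, -0.3, 3.2]
grip_width: 0.014
grip_force: 20.0
```

```bash
python3 m.py
```

```text
pos [ 0.48265 -0.0692   0.12759] yaw deg 5.8 F tool [-4.79 -0.18 -3.14] M tool [ 0.029 -0.882 -0.18 ] 13.025
```

Emit:
send_rows:
  deltas: "0 0 0 0 0 -0.6 0;-0.8 1.2 -0.6 0 0 0 0;0 0 0 0 0 0 0"

```text
time: 13.4
position: [0.4827, -0.0706, 0.128]
tool_rot: [0.998, 0.055, -0.001, -0.001]
ft_force: [-3.3, 1.6, -1.1]
grip_width: 0.0137
grip_force: 20.0
```

```bash
python3 m.py
```

```text
pos [ 0.48266 -0.07058  0.128  ] yaw deg 6.33 F tool [-3.11 -1.96  1.15] M tool [ 0.41  -0.63  -0.045] 13.4
```

Emit:
send_rows:
  deltas: "0 -1.2 0 0 0 0 0;0 -1.2 0 0 0 0 0;0 0 0 0 0 0 0"

```text
time: 13.78
position: [0.4825, -0.0692, 0.1281]
tool_rot: [0.998, 0.056, -0.0, 0.0]
ft_force: [-4.6, -2.4, -1.7]
grip_width: 0.0139
grip_force: 20.0
```

```bash
python3 m.py
```

```text
pos [ 0.48254 -0.06925  0.12808] yaw deg 6.37 F tool [-4.87  1.85  1.75] M tool [-0.499 -1.014  0.127] 13.775
```

Emit:
send_rows:
  deltas: "0 1.2 0.5 0 0 0 0;-0.6 0 0 0 0 0 0;0 0 0 0 0 0 0"

```text
time: 14.15
position: [0.4825, -0.0698, 0.1277]
tool_rot: [0.998, 0.055, 0.0, -0.0]
ft_force: [-2.3, 0.7, -1.8]
grip_width: 0.0138
grip_force: 20.0
```

```bash
python3 m.py
```

```text
pos [ 0.48248 -0.06978  0.12767] yaw deg 6.33 F tool [-2.19 -1.    1.81] M tool [ 0.208 -0.647 -0.073] 14.15
```

Emit:
send_rows:
  deltas: "0.3 -0.2 0.6 0 0 0 0;0 0 0 0 0 0 0"

```text
time: 14.4
position: [0.4825, -0.0697, 0.1275]
tool_rot: [0.998, 0.055, -0.0, 0.0]
ft_force: [-4.7, -0.6, 2.6]
grip_width: 0.0139
grip_force: 20.0
```

```bash
python3 m.py
```

```text
pos [ 0.48248 -0.06974  0.12752] yaw deg 6.35 F tool [-4.71  0.1  -2.56] M tool [ 0.161 -0.873  0.005] 14.4
```

Emit:
send_rows:
  deltas: "0 0 0 0 0 0 0.25;0 0 0 0 0 0 0.4;0 0 0 0 0 0 0.4;0 0 -20 0 0 0 0.4;0 0 -45 0 0 0 0.4;0 0 -55 0 0 0 0.4;-20 0 -20 0 0 0 0.4;0 0 0 0 0 0 0.4"

```text
time: 15.4
position: [0.4628, -0.072, 0.2687]
tool_rot: [0.998, 0.055, 0.002, 0.001]
ft_force: [-0.3, -0.4, -0.4]
grip_width: 0.0347
grip_force: 0.0
```

Run:
```python
from h import *
c=cam('wrist'); t=cam('top')
print(robot.get_obs()['position'],robot.get_obs()['time'])
b=cv2.resize(t['image'][150:260,315:425],(420,420),interpolation=3)
a=cv2.resize(c['image'][60:300,130:510],(760,480),interpolation=3)
save('w4.png',a); save('t4.png',b)
v,u=np.mgrid[0:480,0:640]; v=v.ravel();u=u.ravel(); k=c['depth'][v,u]>0; v=v[k];u=u[k]
P=pts(c,v,u); rel=P[:,:2]-[.529,-.0615]; th=.111
X=rel@[np.cos(th),np.sin(th)]; Y=rel@[-np.sin(th),np.cos(th)]
p=(P[:,2]>.0505)&(P[:,2]<.0555)&(X<-.015)&(X>-.08)&(abs(Y)<.045)
q=np.c_[X,Y][p]*1000; print(len(q),cv2.minAreaRect(q.astype(np.float32)))
for y in range(-30,31,5):
    s=q[abs(q[:,1]-y)<1.5]; print(y,np.percentile(s[:,0],[1,99]).round(1) if len(s)>5 else None)
```

```text
[ 0.4629799  -0.07190153  0.26673684] 15.5
2832 ((-39.761207580566406, -2.304943084716797), (85.084716796875, 49.49828338623047), 89.99211120605469)
-30 [-61.1 -20.2]
-25 [-62.6 -17.4]
-20 [-63.8 -16.4]
-15 [-63.9 -16.5]
-10 [-61.2 -17.6]
-5 [-32.  -16.3]
0 [-34.  -16.3]
5 [-62.8 -15.9]
10 [-63.8 -17.1]
15 [-63.7 -16.5]
20 [-63.8 -17.9]
25 [-60.5 -20.1]
30 [-19.2 -15.9]
```

View pics/w4.png

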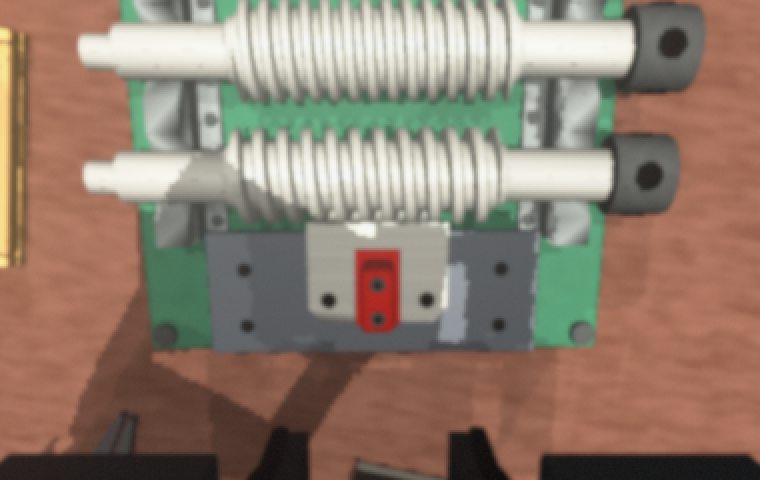

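```bash
python3 -c "
from rig import robot
print(robot.hand_in())"
```

```text
the job is handed in; nothing more can be done
None
```

The red leaf (10 mm pitch) matches the front spindle. It is lying on the rest with its teeth fully home near the middle of the thread and square to the spindle. The blue and yellow leaves were never touched and are still in the tray, and the job is handed in.

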